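# Level the two-pan balance by feel

## Robot

A 7-joint arm with a two-finger parallel gripper is mounted at the origin on the work surface. World frame = base frame: x ahead of the robot, y to its left, z up, the work surface at z = 0. Lengths are in mm, angles in rad, forces in N, time in s.
With the tool pointing down it reaches from about 425 to 1025 mm from the base axis. Payload 3.6 kg.
Tool frame: the origin (TCP) lies between the finger pads; the fingertips stand 25 mm ahead of it and the grasp point (between the pads) lies 6 mm ahead of it; z points along the fingers, y is the line along which they close (so a half turn about z gives the same grasp; the last joint's range is limited). The gripper opens to 85 mm and grips with 20 to 120 N. Pads are 22 mm wide; open, the fingers measure 114 mm over their backs; the gripper's body (76 mm by 85 mm) begins 54 mm behind the grasp point. The pads swing forward as they close: fully open they stand 13 mm farther back than shut.
Start: joints at [1.145, 0.591, 0.048, 1.609, -0.033, 0.943, -0.034], TCP at [236.853, -685.223, 256.302] pointing down, gripper open.
Joint ranges: [-2.69, 2.69], [-0.47, 2.24], [-1.27, 1.36], [0.19, 2.51], [-1.53, 4.68], [0.08, 2.07], [-3.09, 3.09]. Speed limits (rad/s): [2.57, 2.57, 3.14, 3.14, 3.14, 3.14, 3.14].

## Interface

Orientations are given as a unit quaternion [x, y, z, w].
In Python, from rig import manip gives the robot as it stands.
- The arm moves only by the shell command python3 -m handwheel 'ROWS' [FORCE]. ROWS is a JSON object of lists of equal length, an entry for each row: "turn": the turn, a rotation vector about the tool's x, y, z in rad, a list of three; "offset": the shift along the tool's x, y, z in mm, a list of three; "grip": the opening, from -1 (shut) to 1 (fully open). A call has 1 to 20 rows; each row is the pose to reach, as a shift and turn from the pose commanded when the call began, along the tool's axes at that moment; what a row does not reach only later rows make up. A row lasts 1/10 s, in which the tool goes at most 50 mm and 8.59 degrees, less where a joint would pass 70% of its speed; a pose out of reach is approached as far as the arm can. A call with a gripper value outside its range is refused whole. The fingers move at their own pace and stop on an object; FORCE is the grip in N (left out, the last holds). Time passes only in rows, so rows that repeat a pose let the fingers close. It gives the time, the measured TCP pose, the force and the opening at its end, in the units of the state.
- manip.state(): the state, without advancing time (a new reading comes with each control period).
- manip.grab_frame(name): name is "scene" or "top"; returns a dict with "img" (480x640x3 uint8, blue, green, red), "depth" (480x640 float32, mm along the optical axis (not along the pixel's ray), 0 where there is no reading), "vfov" (degrees; the focal length in pixels is half the picture's height over the tangent of half this angle, whatever the lens; pixels are square), "cx", "cy" (the principal point, pixels), "extrinsics" (4x4, takes a point from camera to world coordinates). Camera axes: x right, y down, z forward; pixel columns grow to the right and rows downward; lengths in mm; the calibration is good to about 2 mm. A picture is of the moment at which its call begins.
- manip.job_done(): hands the job in, once; it reports no verdict.
The state is a dict: "t": time; "joint_positions": joint angles; "qd": joint speeds; "effort": joint torques, N m; "ee_pos": TCP position; "orientation": TCP orientation; "force": force on the tool from outside, world axes, zero at the start; "wrist_torque": the same for the moment, N m; "grip_width": finger opening in mm.
Only numpy, scipy, OpenCV 4.12 (cv2) and the standard library are available. Lean on these libraries where they do the work, as an engineer would, in place of code of your own. Each camera call takes 0.05 s, during which the arm holds its last target. There are 200 camera calls.

## Task

The two-pan balance is out of level: three steel knob weights stand on the sunken pan, a brass fitting on the raised one. Pick the one weight whose transfer makes the two sides equal, feel for the stiffly sliding post on the raised pan and lower the weight over it, gently, until the weight sits flat on the pan around the post, then let go so that both pans come to rest level. Leave the other weights standing on their pan, and both brass fittings, the spanner and the jar where they are.

Things in the scene. Friction and masses are not known exactly. Their poses are not given: they have to be found in the camera images.
- balance: Two-pan balance, cream base 150 x 440 x 50 mm. Origin: centre of its underside, on the bench; z up, y along the long side. Dark steel tray pans 104 mm wide with rims 6 mm high: pan A 224 mm long, centred at y = -124 mm; pan B 200 mm long, centred at y = +112 mm. Level, both floors lie 85 mm above the origin. Two small horns meet when level.
- pan_a (a joint): Height of pan A from level, m, up positive, stops at +-0.010. Pans stay horizontal; B moves opposite to A. Sprung, 120 N/m: 12 g excess on one side lowers its pan 1 mm; damped, settles in about 2 s. Starts at -0.010, B up on its stop. A weight pressed on the post top pushes B down with only a few N until the lower stop; when the bore meets the post, B springs up round it and the tool force changes.
- pan_a_floor (a point): Centre of the top of pan A's floor; moves with the pan, axes as the balance's. The three weights start on pan A in a row along y, 72 mm apart at about y = -72, 0 and +72 mm from here, order varying. The weights not moved stay anywhere upright on this pan.
- pan_b: Raised pan, dark steel tray 200 mm (y) x 104 mm, with the post and one brass fitting on it, the fitting about 55 mm to the -y side of the origin. Origin: centre of its floor's top; moves up and down, axes as the balance's. Fragile bearings: press it and its post with no more than 15 N.
- slot_middle (a point): Middle of the pale slot strip in pan B's floor, at floor height (balance x = 0, y = +150 mm); moves up and down with the pan, axes as the balance's. An upright steel post 15 mm across, 14 mm high, flat-topped, stands in the slot on its centre line, but anywhere up to 11.5 mm either way along y: its place is not reported, feel for it. It takes about 5 N to push it along the slot.
- weight_s: Stainless knob weight, 150 g (within 1.5 %): a plain round body 40 mm across and 22 mm high with a round grip knob 16 mm across standing on it, from 22 to 52 mm above the underside. Blind round bore 17.2 mm across, 18 mm deep, in the middle of the underside. Origin: centre of the underside; z up along its axis.
- weight_m: Stainless knob weight, 300 g (within 1.5 %): a plain round body 50 mm across and 22 mm high with a round grip knob 16 mm across standing on it, from 22 to 52 mm above the underside. Blind round bore 17.2 mm across, 18 mm deep, in the middle of the underside. Origin: centre of the underside; z up along its axis.
- weight_l: Stainless knob weight, 450 g (within 1.5 %): a plain round body 60 mm across and 22 mm high with a round grip knob 16 mm across standing on it, from 22 to 52 mm above the underside. Blind round bore 17.2 mm across, 18 mm deep, in the middle of the underside. Origin: centre of the underside; z up along its axis.
- fitting_short: Stepped round brass fitting, 48 mm across at the foot, 25 mm high, 300 g (within 1.5 %). Origin: centre of the underside. One of the two fittings stands on pan B, the other one on the grey riser block; which is which varies. Not to be handled.
- fitting_tall: Stepped round brass fitting, 48 mm across at the foot, 50 mm high, 600 g (within 1.5 %). Origin: centre of the underside. One of the two fittings stands on pan B, the other one on the grey riser block; which is which varies. Not to be handled.
- spanner: Steel spanner lying on the bench, 170 mm long. Origin: middle of its underside. A bystander.
- jar: Amber glass jar with black cap, 60 mm across, 75 mm high, on the bench. Origin: centre of the underside. A bystander.
Not all that is in view belongs to the job. Leave any purple or red look-alike of the weight_m alone.

How it is judged (in metres and radians):
On the way, in this order (a step that is already met when the one before it is completed fails the run):
1. one weight is lifted clear of the sunken pan (z of any of weight_s, weight_m, weight_l in the frame of balance above 0.125 m), for 0.1 s.
2. that weight sits flat on the other pan, around its post (((x of weight_s in the frame of slot_middle between -0.004 and 0.004 m and y of weight_s in the frame of slot_middle between -0.0142 and 0.0142 m and z of weight_s in the frame of slot_middle between -0.004 and 0.004 m and angle between weight_s's own z axis and vertical below 0.08 rad) or (x of weight_m in the frame of slot_middle between -0.004 and 0.004 m and y of weight_m in the frame of slot_middle between -0.0142 and 0.0142 m and z of weight_m in the frame of slot_middle between -0.004 and 0.004 m and angle between weight_m's own z axis and vertical below 0.08 rad) or (x of weight_l in the frame of slot_middle between -0.004 and 0.004 m and y of weight_l in the frame of slot_middle between -0.0142 and 0.0142 m and z of weight_l in the frame of slot_middle between -0.004 and 0.004 m and angle between weight_l's own z axis and vertical below 0.08 rad))), for 0.2 s.
At the end, for the whole second after the job is handed in: Pans at rest within 3 mm of level; one weight flat on pan B around the post (within 4 mm of the slot's centre line, 14.2 mm of its middle, underside within 4 mm of the floor); the other weights upright on pan A; fittings upright (0.08 rad); weights and fittings at rest (value of joint pan_a between -0.003 and 0.003 m and velocity of joint pan_a between -0.005 and 0.005 m/s and ((x of weight_s in the frame of slot_middle between -0.004 and 0.004 m and y of weight_s in the frame of slot_middle between -0.0142 and 0.0142 m and z of weight_s in the frame of slot_middle between -0.004 and 0.004 m and angle between weight_s's own z axis and vertical below 0.08 rad) or (x of weight_m in the frame of slot_middle between -0.004 and 0.004 m and y of weight_m in the frame of slot_middle between -0.0142 and 0.0142 m and z of weight_m in the frame of slot_middle between -0.004 and 0.004 m and angle between weight_m's own z axis and vertical below 0.08 rad) or (x of weight_l in the frame of slot_middle between -0.004 and 0.004 m and y of weight_l in the frame of slot_middle between -0.0142 and 0.0142 m and z of weight_l in the frame of slot_middle between -0.004 and 0.004 m and angle between weight_l's own z axis and vertical below 0.08 rad)) and ((x of weight_s in the frame of slot_middle between -0.004 and 0.004 m and y of weight_s in the frame of slot_middle between -0.0142 and 0.0142 m and z of weight_s in the frame of slot_middle between -0.004 and 0.004 m and angle between weight_s's own z axis and vertical below 0.08 rad) or (z of weight_s in the frame of pan_a_floor between -0.004 and 0.004 m and y of weight_s in the frame of pan_a_floor between -0.11 and 0.11 m and angle between weight_s's own z axis and vertical below 0.08 rad)) and ((x of weight_m in the frame of slot_middle between -0.004 and 0.004 m and y of weight_m in the frame of slot_middle between -0.0142 and 0.0142 m and z of weight_m in the frame of slot_middle between -0.004 and 0.004 m and angle between weight_m's own z axis and vertical below 0.08 rad) or (z of weight_m in the frame of pan_a_floor between -0.004 and 0.004 m and y of weight_m in the frame of pan_a_floor between -0.11 and 0.11 m and angle between weight_m's own z axis and vertical below 0.08 rad)) and ((x of weight_l in the frame of slot_middle between -0.004 and 0.004 m and y of weight_l in the frame of slot_middle between -0.0142 and 0.0142 m and z of weight_l in the frame of slot_middle between -0.004 and 0.004 m and angle between weight_l's own z axis and vertical below 0.08 rad) or (z of weight_l in the frame of pan_a_floor between -0.004 and 0.004 m and y of weight_l in the frame of pan_a_floor between -0.11 and 0.11 m and angle between weight_l's own z axis and vertical below 0.08 rad)) and angle between each of fitting_short, fitting_tall's own z axis and vertical below 0.08 rad and linear speed of each of weight_s, weight_m, weight_l, fitting_short, fitting_tall below 0.01 m/s); the robot touches nothing.
It fails at once if the raised pan or its post is pressed with more than 15 N (contact force between any of weight_s, weight_m, weight_l, the arm, the fingers and pan_b above 15 N).
It fails at once if a brass fitting, the spanner or the jar is moved by more than 30 mm (distance of any of fitting_short, fitting_tall, spanner, jar from where it was at the start of the episode above 0.03 m).
It also fails if it takes over 54 s, if anything falls off the work surface, if the arm or the gripper's body presses on something with over 40 N, if the wrist force passes 120 N, or if a joint passes its speed limit or range.

## Working session

There is one attempt and no reset: what is moved stays moved. The work goes in short steps, Python scripts to look and compute and a shell command to move; the robot and the scene stay as the last step left them, time stands still between calls to the robot, and variables do not carry over. Pictures are saved under pics/ and viewed, on a budget of 10 in all, crops included, one or two more only if the job needs it, and the job is handed in when it is done.

```bash
mkdir -p pics; python3 - <<'E'
from rig import manip
import cv2,numpy as np
for n in("scene","top"):
    f=manip.grab_frame(n); cv2.imwrite(f"pics/{n}0.png",f["img"]); np.savez(f"{n}0.npz",**f)
    print(n,f["vfov"],f["cx"],f["cy"],np.round(f["extrinsics"],3).tolist())
s=manip.state();print(s)
E
```

```text
scene 49.57932386842368 317.7980204078267 232.67132764958293 [[-0.119, 0.683, -0.72, 1467.445], [0.993, 0.093, -0.075, 4.089], [0.016, -0.724, -0.689, 905.903], [0.0, 0.0, 0.0, 1.0]]
top 48.991718474641395 325.16542571226825 238.6550894766434 [[-0.022, -0.993, 0.113, 487.747], [-0.999, 0.025, 0.022, -77.978], [-0.025, -0.113, -0.993, 1186.886], [0.0, 0.0, 0.0, 1.0]]
{'t': 0.1, 'joint_positions': array([ 1.14449598,  0.59203339,  0.04828091,  1.60971971, -0.03330185,
        0.94271925, -0.03369865]), 'qd': array([ 0.00039143, -0.00219357, -0.00022167, -0.00446619,  0.00057642,
        0.00046191, -0.00048751]), 'effort': array([ 4.25742008e-03, -5.49994433e+01,  1.55330546e+00, -1.98823696e+01,
        9.79829463e-03,  3.84878877e-03,  2.20884495e-06]), 'ee_pos': array([ 236.64252466, -684.53585221,  255.24063765]), 'orientation': array([ 9.86178651e-01,  1.65682198e-01, -2.21893861e-04, -1.01372009e-03]), 'force': array([-0.07949987,  1.24816414,  0.56877307]), 'wrist_torque': array([0.01311171, 0.01539305, 0.02398171]), 'grip_width': 85.1003269059095}
```

View pics/scene0.png

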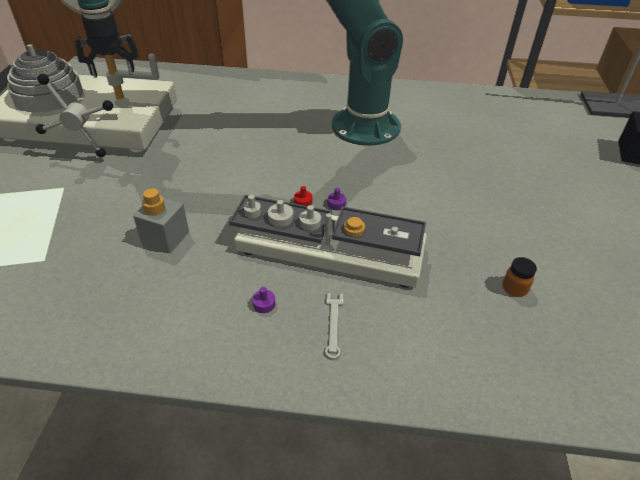

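View pics/top0.png

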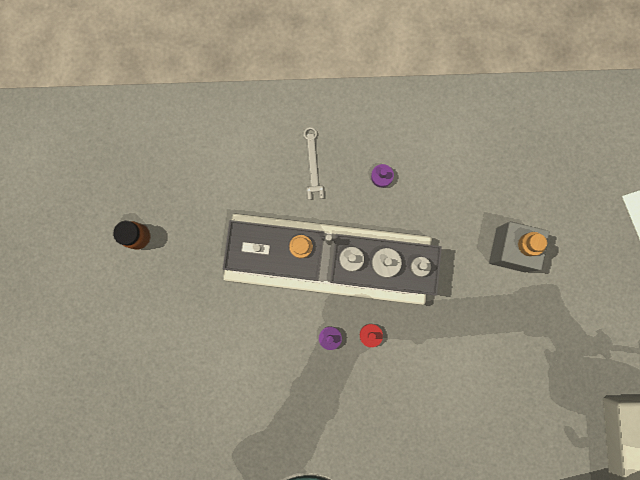

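The top view shows steel weights at (351,259), (387,262) and (421,266), a brass fitting on pan B at (301,246), the slot at (255,248) and the other fitting on the riser at (535,243). The purple items at (383,175) and (331,338) and the red one at (372,335) are look-alikes. By diameter the three weights read m, l, s. I'll measure these and make a confirming crop.

```bash
cat > h.py <<'E'
import numpy as np,cv2
from rig import manip
def foc(f): return 240/np.tan(np.radians(float(f["vfov"]))/2)
def ray(f,u,v,z):
    T=f["extrinsics"]; d=T[:3,:3]@np.array([(u-f["cx"])/foc(f),(v-f["cy"])/foc(f),1]); return T[:3,3]+d*(z-T[2,3])/d[2]
def cloud(f):
    v,u=np.mgrid[:480,:640]; D=f["depth"]; P=np.stack([(u-f["cx"])/foc(f)*D,(v-f["cy"])/foc(f)*D,D],-1)
    T=f["extrinsics"]; return P@T[:3,:3].T+T[:3,3]
E
python3 - <<'E'
from h import *
f=dict(np.load("top0.npz")); P=cloud(f); img=f["img"]; hsv=cv2.cvtColor(img,cv2.COLOR_BGR2HSV)
roi=np.zeros((480,640),bool); roi[205:315,215:450]=1
# cream base side strips
br=((hsv[...,2]>170)&(hsv[...,1]>15)&roi).astype(np.uint8)
def rep(name,m,z):
    n,l,st,c=cv2.connectedComponentsWithStats(m.astype(np.uint8))
    for i in range(1,n):
        if st[i,4]>25:
            zz=P[...,2][(l==i)&(f["depth"]>0)]
            pts=np.argwhere(l==i)[:,::-1].astype(np.float32); (cx,cy),r=cv2.minEnclosingCircle(pts)
            print(name,c[i].round(1),"circ",round(cx,1),round(cy,1),round(r,1),"area",st[i,4],"z",np.percentile(zz,[5,50,95]).round(0),"ray",ray(f,cx,cy,z).round(1))
rep("brass",(hsv[...,0]>8)&(hsv[...,0]<25)&(hsv[...,1]>140)&(hsv[...,2]>120)&(np.arange(480)[:,None]>150),95)
z=P[...,2]
rep("knobtop",(z>116)&(z<140)&roi,127)
rep("body",(z>88)&(z<140)&roi&(np.arange(640)[None]>337),97)
strip=(hsv[...,2]>130)&roi&(np.arange(640)[None]<275)&(np.arange(640)[None]>235)&(np.arange(480)[:,None]>235)&(np.arange(480)[:,None]<262)
rep("strip",strip,95)
rep("post",(z>101)&(z<115)&roi&(np.arange(640)[None]<280)&(np.arange(640)[None]>235),109)
rep("base",br,50)
dark=(hsv[...,2]<95)&roi; 
pan=(z>84)&roi&(np.arange(640)[None]<325)
for nm,m in(("panB",pan),):
    p=P[m][:,:2].astype(np.float32); print(nm,cv2.minAreaRect(p), np.median(P[m][:,2]))
m=(z>60)&(z<200)&roi; print("all",cv2.minAreaRect(P[m][:,:2].astype(np.float32)))
m=(z>35)&roi; print("base",cv2.minAreaRect(P[m][:,:2].astype(np.float32)))
s=f["img"][200:320,210:450]; cv2.imwrite("pics/crop1.png",cv2.resize(s,None,fx=3.3,fy=3.3,interpolation=cv2.INTER_CUBIC))
E
```

```text
brass [534.  242.9] circ 533.6 242.3 12.6 area 404 z [119. 143. 148.] ray [ 594.3 -484.1   95. ]
brass [299.4 245.9] circ 300.6 246.0 11.3 area 355 z [106. 119. 123.] ray [598.1  -2.3  95. ]
knobtop [300.4 245.3] circ 300.4 245.2 8.2 area 209 z [118. 121. 124.] ray [596.6  -4.1 127. ]
knobtop [351.8 257.4] circ 351.9 257.4 3.9 area 48 z [123. 127. 130.] ray [ 569.4 -107.6  127. ]
knobtop [387.7 261.2] circ 387.7 261.2 3.9 area 51 z [122. 128. 130.] ray [ 560.  -179.4  127. ]
knobtop [422.8 265.3] circ 422.9 265.5 4.2 area 54 z [119. 127. 130.] ray [ 549.7 -249.3  127. ]
body [351.6 258.4] circ 351.6 258.5 12.0 area 457 z [ 94.  98. 128.] ray [ 569.5 -107.7   97. ]
body [386.6 262.2] circ 386.6 262.3 14.6 area 663 z [ 94.  97. 127.] ray [ 559.9 -179.7   97. ]
body [420.7 266. ] circ 420.6 266.0 9.8 area 300 z [ 94.  98. 128.] ray [ 550.6 -249.5   97. ]
strip [254.9 247.9] circ 255.1 248.0 14.2 area 255 z [ 93.  97. 110.] ray [596.3  93.   95. ]
post [256.9 247.6] circ 256.8 247.8 3.9 area 47 z [102. 109. 112.] ray [595.3  87.3 109. ]
base [335.6 229. ] circ 331.0 228.5 99.7 area 1418 
[... 239 characters left out ...]
58.7] circ 351.4 258.6 11.9 area 356 z [ 94.  98. 128.] ray [ 572.6 -108.6   50. ]
base [385.9 262.3] circ 386.5 262.2 14.3 area 562 z [ 94.  97. 127.] ray [ 563.1 -183.9   50. ]
base [419.9 266. ] circ 420.8 266.3 9.6 area 222 z [ 94.  98. 128.] ray [ 552.7 -257.2   50. ]
base [323.4 286.8] circ 323.5 288.5 101.4 area 2130 z [47. 51. 56.] ray [509.8 -46.9  50. ]
panB ((584.0179443359375, 30.201446533203125), (260.0262145996094, 127.55289459228516), 74.46305084228516) 96.26881846978495
all ((572.54833984375, -68.39456176757812), (448.7513122558594, 107.41881561279297), 82.02023315429688)
base ((570.1649169921875, -64.06803894042969), (456.4383850097656, 159.12171936035156), 81.7313003540039)
```

View pics/crop1.png

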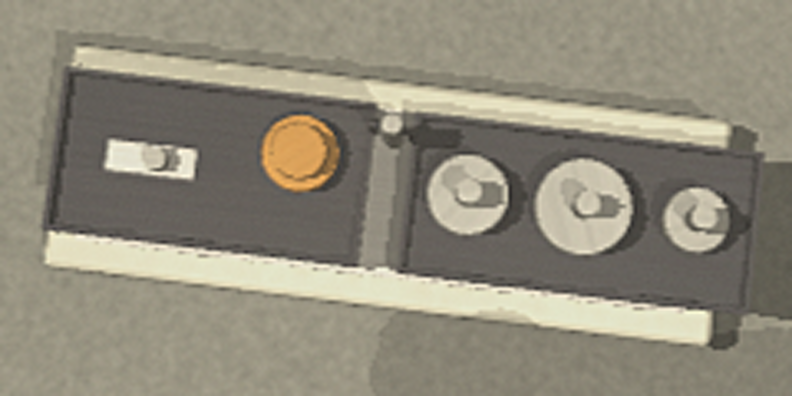

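The fitting on B tops out at z≈121 over a floor at 95, so it is the short one (300 g). That leaves a 600 g difference, so weight_m (300 g) is the one to move. It is the steel one at (351,259): radius 12.0 px ≈ 25 mm, against 30 mm and 20 mm for the other two. The crop confirms this. The post shows at about (595.5, 87), roughly 6 mm to the −y side of the slot middle.

```bash
cat >> h.py <<'E'
from scipy.spatial.transform import Rotation as R
def plan(target,yaw_x=None):
    s=manip.state(); r=R.from_quat(s["orientation"]); A=r.as_matrix()
    print("t",round(s["t"],2),"pos",s["ee_pos"].round(1),"F",s["force"].round(1),"M",s["wrist_torque"].round(2),"w",round(s["grip_width"],1),"xaxis",np.degrees(np.arctan2(A[1,0],A[0,0])).round(1),"zaxis",A[:,2].round(3))
    if target is None: return
    print("offset",(A.T@(np.array(target)-s["ee_pos"])).round(1))
    if yaw_x is not None:
        c,q=np.cos(yaw_x),np.sin(yaw_x); G=np.array([[c,q,0],[q,-c,0],[0,0,-1]]); print("turn",(r.inv()*R.from_matrix(G)).as_rotvec().round(3))
E
python3 -c "
from h import *
plan([569.5,-107.6,200],np.arctan2(.9907,.136))"
```

```text
t 0.1 pos [ 236.6 -684.5  255.2] F [-0.1  1.2  0.6] M [0.01 0.02 0.02] w 85.1 xaxis 19.1 zaxis [-0.001  0.002 -1.   ]
offset [ 503.1 -436.4   56.1]
turn [-2.000e-03 -1.000e-03 -1.101e+00]
```

```bash
python3 -m handwheel '{"turn":[[0,0,-1.1],[0,0,-1.1],[0,0,-1.1],[0,0,-1.1],[0,0,-1.1],[0,0,-1.1],[0,0,-1.1],[0,0,-1.1],[0,0,-1.1],[0,0,-1.1],[0,0,-1.1],[0,0,-1.1],[0,0,-1.1],[0,0,-1.1],[0,0,-1.1],[0,0,-1.1],[0,0,-1.1],[0,0,-1.1]],"offset":[[503,-436,56],[503,-436,56],[503,-436,56],[503,-436,56],[503,-436,56],[503,-436,56],[503,-436,56],[503,-436,56],[503,-436,56],[503,-436,56],[503,-436,56],[503,-436,56],[503,-436,56],[503,-436,56],[503,-436,56],[503,-436,56],[503,-436,56],[503,-436,56]],"grip":[1,1,1,1,1,1,1,1,1,1,1,1,1,1,1,1,1,1]}' 30; python3 -c "
from h import *
plan([569.5,-107.6,126],np.arctan2(.9907,.136))"
```

```text
t: 1.9
ee_pos: [568.8, -111.1, 200.2]
orientation: [0.755, 0.655, -0.001, 0.0]
force: [0.0, -0.8, 0.2]
grip_width: 85.4
t 1.9 pos [ 568.8 -111.1  200.2] F [ 0.  -0.8  0.2] M [-0.01  0.07  0.04] w 85.4 xaxis 81.9 zaxis [-0.001 -0.001 -1.   ]
offset [ 3.6  0.2 74.2]
turn [-0.001  0.001 -0.005]
```

```bash
python3 -m handwheel '{"turn":[[0,0,0],[0,0,0],[0,0,0],[0,0,0]],"offset":[[0,0,25],[0,0,40],[0,0,40],[0,0,40]],"grip":[1,1,1,1]}'; python3 -c "
from h import *
plan([569.5,-107.6,126],np.arctan2(.9907,.136))
f=manip.grab_frame('scene'); np.savez('scene1.npz',**f)
cv2.imwrite('pics/s1.png',cv2.resize(f['img'][120:290,200:450],None,fx=3.2,fy=3.2,interpolation=cv2.INTER_CUBIC))"
```

```text
t: 2.3
ee_pos: [569.5, -109.8, 160.4]
orientation: [0.755, 0.656, -0.0, -0.0]
force: [-0.4, -0.5, -0.6]
grip_width: 85.6
t 2.3 pos [ 569.5 -109.8  160.4] F [-0.4 -0.5 -0.6] M [ 0.07 -0.01  0.03] w 85.6 xaxis 82.0 zaxis [-0. -0. -1.]
offset [ 2.2 -0.3 34.4]
turn [-0.     0.    -0.003]
```

View pics/s1.png

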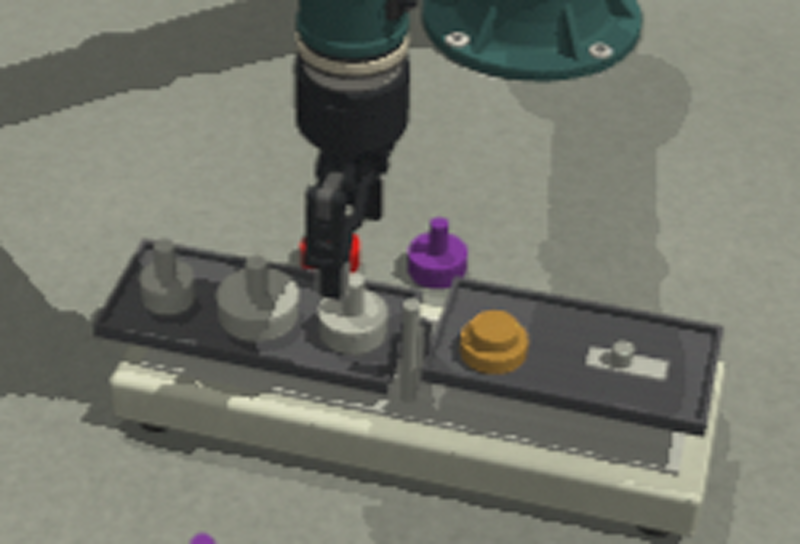

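The gripper stands over the middle-side weight (knob at crop (355,290)). It needs about 2 mm more in +y. Now descending and gripping.

```bash
python3 -m handwheel '{"turn":[[0,0,0],[0,0,0],[0,0,0],[0,0,0],[0,0,0],[0,0,0],[0,0,0],[0,0,0],[0,0,0],[0,0,0],[0,0,0],[0,0,0],[0,0,0]],"offset":[[2,0,15],[2,0,28],[2,0,34],[2,0,34],[2,0,34],[2,0,34],[2,0,34],[2,0,34],[2,0,34],[2,0,34],[2,0,34],[2,0,34],[2,0,34]],"grip":[1,1,1,1,-1,-1,-1,-1,-1,-1,-1,-1,-1]}' 60; python3 -c "
from h import *
plan([569.5,-107.6,126],np.arctan2(.9907,.136))"
```

```text
t: 3.65
ee_pos: [570.1, -106.8, 126.7]
orientation: [0.754, 0.657, -0.0, 0.0]
force: [-1.1, -0.0, 5.6]
grip_width: 14.1
t 3.65 pos [ 570.1 -106.8  126.7] F [-1.1 -0.   5.6] M [0.02 0.27 0.03] w 14.1 xaxis 82.1 zaxis [-0. -0. -1.]
offset [-0.8 -0.4  0.7]
turn [ 0.     0.    -0.002]
```

```bash
python3 -m handwheel '{"turn":[[0,0,0],[0,0,0],[0,0,0],[0,0,0],[0,0,0],[0,0,0],[0,0,0],[0,0,0]],"offset":[[0,0,-5],[0,0,-15],[0,0,-30],[0,0,-50],[0,0,-70],[0,0,-75],[0,0,-75],[0,0,-75]],"grip":[-1,-1,-1,-1,-1,-1,-1,-1]}' 60; python3 -c "
from h import *
plan([595.5,87.3,200],np.arctan2(.9907,.136))
f=manip.grab_frame('scene'); np.savez('scene2.npz',**f)
cv2.imwrite('pics/s2.png',cv2.resize(f['img'][80:280,200:450],None,fx=3,fy=3,interpolation=cv2.INTER_CUBIC))"
```

```text
t: 4.45
ee_pos: [569.5, -106.9, 200.9]
orientation: [0.754, 0.657, -0.0, -0.0]
force: [-0.4, 0.4, -3.1]
grip_width: 14.3
t 4.45 pos [ 569.5 -106.9  200.9] F [-0.4  0.4 -3.1] M [ 0.01  0.01 -0.  ] w 14.3 xaxis 82.1 zaxis [-0.001  0.    -1.   ]
offset [195.9  -0.9   0.9]
turn [-0.001  0.    -0.002]
```

View pics/s2.png

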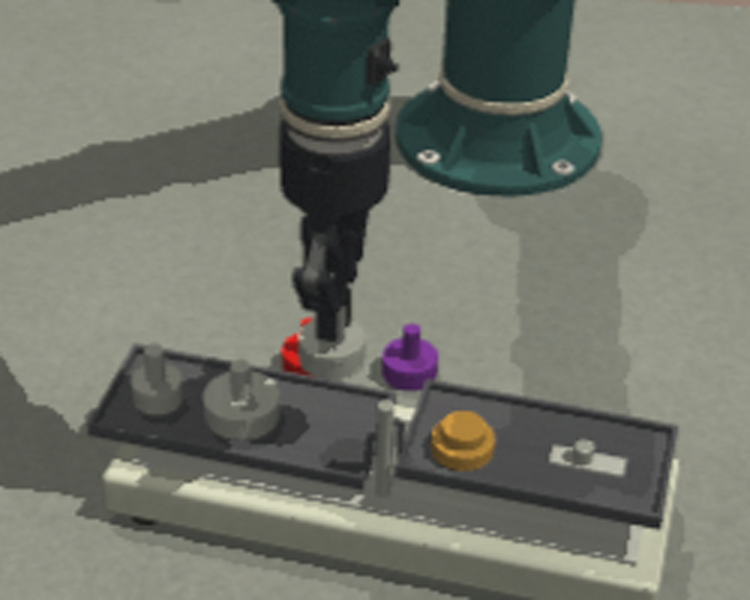

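Weight_m is held upright and the force change of −3.1 N matches 300 g. The other two weights stand undisturbed. Next I carry it over the post and descend to just above it.

```bash
python3 -m handwheel '{"turn":[[0,0,0],[0,0,0],[0,0,0],[0,0,0],[0,0,0],[0,0,0],[0,0,0],[0,0,0],[0,0,0],[0,0,0],[0,0,0],[0,0,0],[0,0,0],[0,0,0]],"offset":[[15,0,0],[45,0,0],[75,0,0],[105,0,0],[135,0,0],[165,0,0],[185,-0.5,0],[196.5,-0.7,0],[196.5,-0.7,0],[196.5,-0.7,10],[196.5,-0.7,20],[196.5,-0.7,27],[196.5,-0.7,27],[196.5,-0.7,27]],"grip":[-1,-1,-1,-1,-1,-1,-1,-1,-1,-1,-1,-1,-1,-1]}' 60; python3 -c "
from h import *
plan([595.8,88,166],np.arctan2(.9907,.136))
f=manip.grab_frame('scene'); np.savez('scene3.npz',**f)
cv2.imwrite('pics/s3.png',cv2.resize(f['img'][150:270,300:440],None,fx=5,fy=5,interpolation=cv2.INTER_CUBIC))"
```

```text
t: 5.9
ee_pos: [596.3, 87.2, 173.8]
orientation: [0.754, 0.656, -0.0, -0.0]
force: [0.3, -0.5, -2.9]
grip_width: 13.9
t 5.9 pos [596.3  87.2 173.8] F [ 0.3 -0.5 -2.9] M [-0.02 -0.02  0.07] w 13.9 xaxis 82.0 zaxis [-0.001 -0.    -1.   ]
offset [ 0.7 -0.6  7.8]
turn [-0.001  0.    -0.003]
```

View pics/s3.png

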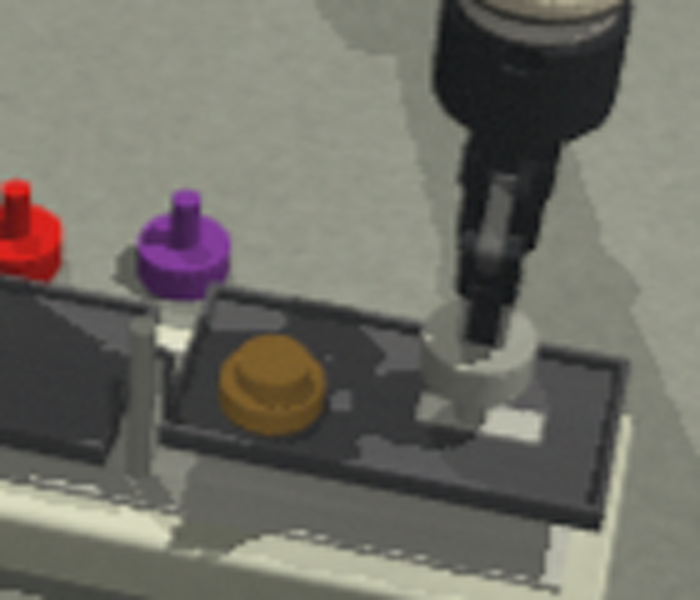

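```bash
python3 - <<'E'
from h import *
f=dict(np.load("scene3.npz")); f0=dict(np.load("scene0.npz"))
def proj(p):
    T=np.linalg.inv(f["extrinsics"]); q=T[:3,:3]@p+T[:3,3]; return (foc(f)*q[0]/q[2]+f["cx"]).round(2),(foc(f)*q[1]/q[2]+f["cy"]).round(2)
print("pred weight at (595.8,87.3) z133",proj(np.array([595.8,87.3,133])),"post pred z102",proj(np.array([595.5,87.3,102])), "top z109",proj(np.array([595.5,87.3,109])),"1mm y",proj(np.array([595.6,88.3,109])))
g=cv2.cvtColor(f["img"],cv2.COLOR_BGR2GRAY)
for v in (220,222,224,226,228,230,232,234): print(v,g[v,380:412].tolist())
g=cv2.cvtColor(f0["img"],cv2.COLOR_BGR2GRAY)
for v in (228,229,230,231,232,233): print("f0",v,g[v,380:412].tolist())
E
```

```text
pred weight at (595.8,87.3) z133 (np.float64(396.11), np.float64(220.0)) post pred z102 (np.float64(394.47), np.float64(230.06)) top z109 (np.float64(394.83), np.float64(227.8)) 1mm y (np.float64(395.28), np.float64(227.87))
220 [92, 91, 92, 91, 80, 77, 93, 108, 111, 111, 111, 111, 95, 86, 86, 85, 86, 84, 134, 150, 151, 154, 156, 155, 156, 158, 136, 83, 50, 50, 52, 56]
222 [91, 90, 91, 89, 79, 76, 77, 80, 89, 101, 110, 112, 108, 93, 86, 134, 148, 148, 152, 155, 156, 156, 158, 158, 147, 131, 107, 84, 75, 75, 76, 70]
224 [64, 64, 63, 61, 69, 73, 76, 77, 79, 81, 87, 100, 110, 114, 115, 124, 129, 138, 135, 134, 135, 124, 115, 120, 119, 115, 100, 83, 78, 80, 79, 78]
226 [57, 56, 57, 56, 58, 71, 76, 78, 80, 79, 81, 83, 85, 85, 88, 87, 86, 93, 99, 101, 106, 110, 112, 115, 116, 110, 96, 89, 81, 80, 80, 80]
228 [56, 57, 57, 55, 80, 88, 84, 80, 80, 82, 85, 84, 85, 85, 84, 87, 91, 95, 100, 103, 107, 109, 112, 113, 104, 93, 92, 91, 92, 82, 78, 78]
230 [56, 56, 56, 67, 115, 127, 129, 127, 124, 115, 93, 81, 83, 84, 86, 90, 94, 99, 101, 103, 112, 101, 96, 91, 90, 91, 91, 92, 92, 83, 80, 80]
232 [56
[... 503 characters left out ...]
 171, 172, 174, 175, 163, 114, 86, 87, 88, 87, 87, 88, 87, 86, 88, 87, 87, 88, 87]
f0 230 [83, 83, 83, 103, 181, 202, 203, 203, 162, 135, 132, 96, 107, 144, 177, 186, 160, 120, 93, 86, 85, 86, 86, 85, 86, 87, 88, 87, 88, 86, 87, 88]
f0 231 [84, 83, 85, 147, 192, 202, 202, 162, 128, 122, 115, 84, 79, 93, 108, 116, 112, 122, 174, 172, 164, 147, 119, 94, 87, 85, 86, 86, 86, 86, 86, 87]
f0 232 [85, 85, 83, 153, 194, 202, 203, 153, 123, 121, 113, 86, 75, 78, 84, 93, 103, 158, 195, 201, 200, 197, 194, 191, 171, 164, 146, 120, 112, 94, 86, 85]
f0 233 [86, 86, 85, 153, 192, 201, 201, 194, 147, 123, 120, 90, 77, 80, 85, 96, 104, 149, 193, 204, 204, 205, 204, 205, 202, 200, 198, 195, 159, 106, 85, 86]
```

The scene view agrees to about 1 mm: weight centre at column 395.7 (396.1 predicted) and post at 394.6 (394.8 predicted). Lowering gently now.

```bash
python3 -m handwheel '{"turn":[[0,0,0],[0,0,0],[0,0,0],[0,0,0],[0,0,0],[0,0,0],[0,0,0],[0,0,0],[0,0,0],[0,0,0],[0,0,0],[0,0,0]],"offset":[[0.5,-0.5,3],[0.5,-0.5,6],[0.5,-0.5,8],[0.5,-0.5,10],[0.5,-0.5,11],[0.5,-0.5,12],[0.5,-0.5,13],[0.5,-0.5,14],[0.5,-0.5,15],[0.5,-0.5,16],[0.5,-0.5,17],[0.5,-0.5,17]],"grip":[-1,-1,-1,-1,-1,-1,-1,-1,-1,-1,-1,-1]}' 60; python3 -c "
from h import *
plan([595.8,88,152])"
```

```text
t: 7.15
ee_pos: [595.9, 88.4, 157.1]
orientation: [0.754, 0.657, -0.0, -0.0]
force: [0.2, 0.8, -4.2]
grip_width: 13.8
t 7.15 pos [595.9  88.4 157.1] F [ 0.2  0.8 -4.2] M [-0.02  0.01  0.01] w 13.8 xaxis 82.1 zaxis [-0. -0. -1.]
offset [-0.5 -0.   5.1]
```

```bash
python3 -m handwheel '{"turn":[[0,0,0],[0,0,0],[0,0,0],[0,0,0],[0,0,0],[0,0,0],[0,0,0],[0,0,0]],"offset":[[0,0,1],[0,0,2],[0,0,3],[0,0,4],[0,0,5],[0,0,6],[0,0,6],[0,0,6]],"grip":[-1,-1,-1,-1,-1,-1,-1,-1]}' 60; python3 -c "
from h import *
plan([595.8,88,147])
f=manip.grab_frame('scene'); np.savez('scene4.npz',**f)
cv2.imwrite('pics/s4.png',cv2.resize(f['img'][150:270,300:440],None,fx=5,fy=5,interpolation=cv2.INTER_CUBIC))"
```

```text
t: 7.95
ee_pos: [596.0, 88.5, 151.2]
orientation: [0.754, 0.657, -0.0, -0.0]
force: [0.6, 0.5, -1.9]
grip_width: 13.9
t 7.95 pos [596.   88.5 151.2] F [ 0.6  0.5 -1.9] M [ 0.01  0.04 -0.  ] w 13.9 xaxis 82.1 zaxis [-0. -0. -1.]
offset [-0.5 -0.1  4.2]
```

View pics/s4.png

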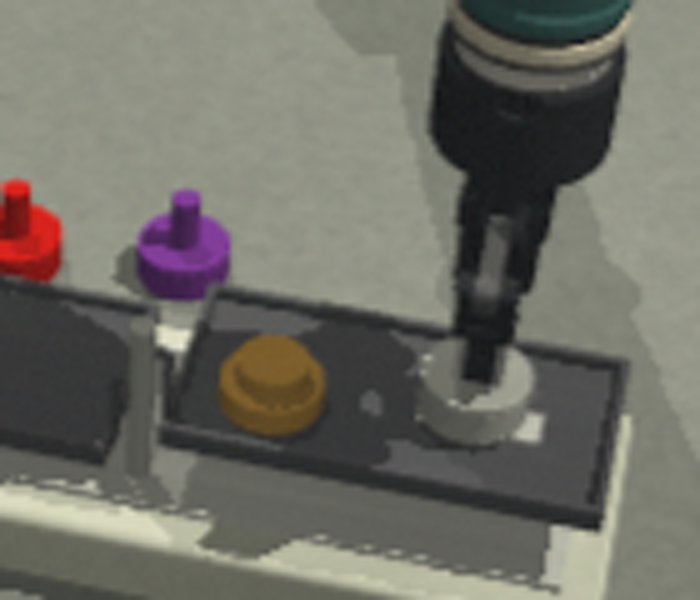

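It found the bore first time: the pan is still up and the weight is nearly on the floor around the post. Continuing down to the level height (TCP ≈ 137).

```bash
python3 -m handwheel '{"turn":[[0,0,0],[0,0,0],[0,0,0],[0,0,0],[0,0,0],[0,0,0],[0,0,0],[0,0,0],[0,0,0],[0,0,0],[0,0,0],[0,0,0],[0,0,0],[0,0,0],[0,0,0],[0,0,0],[0,0,0]],"offset":[[0,0,1],[0,0,2],[0,0,3],[0,0,4],[0,0,5],[0,0,6],[0,0,7],[0,0,8],[0,0,9],[0,0,10],[0,0,11],[0,0,12],[0,0,13],[0,0,14],[0,0,14],[0,0,14],[0,0,14]],"grip":[-1,-1,-1,-1,-1,-1,-1,-1,-1,-1,-1,-1,-1,-1,-1,-1,-1]}' 60; python3 -c "
from h import *
plan([595.8,88,137])"
```

```text
t: 9.7
ee_pos: [596.0, 88.5, 137.2]
orientation: [0.754, 0.657, -0.0, -0.0]
force: [0.2, 0.5, 0.2]
grip_width: 14.0
t 9.7 pos [596.   88.5 137.2] F [0.2 0.5 0.2] M [-0.06  0.17  0.  ] w 14.0 xaxis 82.1 zaxis [-0. -0. -1.]
offset [-0.5 -0.1  0.2]
```

The tool force is ≈0 at the level height, so the pan carries the weight. Releasing.

```bash
python3 -m handwheel '{"turn":[[0,0,0],[0,0,0],[0,0,0],[0,0,0],[0,0,0],[0,0,0],[0,0,0],[0,0,0],[0,0,0],[0,0,0]],"offset":[[0,0,0],[0,0,0],[0,0,0],[0,0,0],[0,0,0],[0,0,0],[0,0,0],[0,0,0],[0,0,0],[0,0,0]],"grip":[0,1,1,1,1,1,1,1,1,1]}' && python3 -m handwheel '{"turn":[[0,0,0],[0,0,0],[0,0,0],[0,0,0],[0,0,0],[0,0,0],[0,0,0],[0,0,0],[0,0,0],[0,0,0],[0,0,0],[0,0,0],[0,0,0],[0,0,0],[0,0,0],[0,0,0],[0,0,0],[0,0,0],[0,0,0],[0,0,0]],"offset":[[0,0,-5],[0,0,-15],[0,0,-30],[0,0,-60],[0,0,-90],[-20,-40,-110],[-20,-85,-110],[-20,-130,-110],[-20,-170,-110],[-20,-170,-110],[-20,-170,-110],[-20,-170,-110],[-20,-170,-110],[-20,-170,-110],[-20,-170,-110],[-20,-170,-110],[-20,-170,-110],[-20,-170,-110],[-20,-170,-110],[-20,-170,-110]],"grip":[1,1,1,1,1,1,1,1,1,1,1,1,1,1,1,1,1,1,1,1]}'; python3 - <<'E'
from h import *
for n in("scene","top"):
    f=manip.grab_frame(n); np.savez(n+"5.npz",**f)
    c=f["img"][150:290,210:450] if n=="scene" else f["img"][195:320,210:450]
    cv2.imwrite(f"pics/{n}5.png",cv2.resize(c,None,fx=3.2,fy=3.2,interpolation=cv2.INTER_CUBIC))
P=cloud(f); z=P[...,2]
def med(u,v,r=2): return np.round(np.median(z[v-r:v+r+1,u-r:u+r+1]),1)
print("floor B",med(280,240),med(235,255),med(275,262)," floor A",med(405,250),med(404,280),med(368,280))
g0=dict(np.load("top0.npz")); z0=cloud(g0)[...,2]; z=z0
print("before B",med(280,240),med(235,255),med(275,262)," A",med(405,250),med(404,280),med(368,280))
plan(None)
E
```

```text
t: 10.7
ee_pos: [596.0, 88.5, 137.3]
orientation: [0.754, 0.657, -0.0, -0.0]
force: [-0.6, -0.6, -0.3]
grip_width: 85.1
t: 12.7
ee_pos: [424.8, 92.1, 247.3]
orientation: [0.754, 0.657, -0.0, -0.0]
force: [0.3, 0.8, -0.7]
grip_width: 85.5
floor B 85.0 86.1 85.8  floor A 86.3 84.2 85.4
before B 95.2 95.0 96.2  A 75.4 75.4 75.9
t 12.8 pos [424.8  92.  247.3] F [-0.2 -0.3 -0.3] M [-0.01 -0.02 -0.05] w 85.4 xaxis 82.1 zaxis [ 0. -0. -1.]
```

View pics/scene5.png

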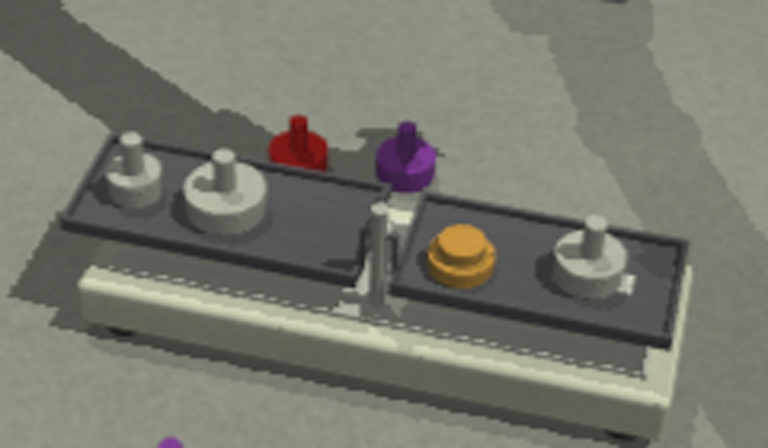

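View pics/top5.png

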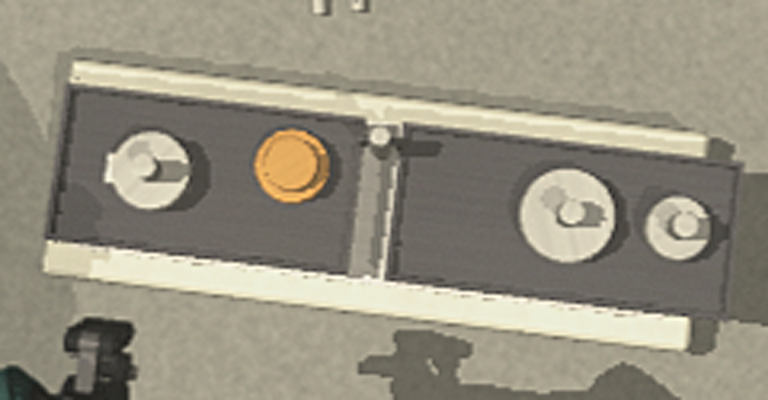

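Both pan floors read about 85 mm, which is level. The weight sits flat over the slot, and everything else stands where it was. I'll let it settle one more second and hand in.

```bash
python3 -m handwheel '{"turn":[[0,0,0],[0,0,0],[0,0,0],[0,0,0],[0,0,0],[0,0,0],[0,0,0],[0,0,0],[0,0,0],[0,0,0]],"offset":[[0,0,0],[0,0,0],[0,0,0],[0,0,0],[0,0,0],[0,0,0],[0,0,0],[0,0,0],[0,0,0],[0,0,0]],"grip":[1,1,1,1,1,1,1,1,1,1]}' && python3 - <<'E'
from h import *
f=manip.grab_frame("top"); z=cloud(f)[...,2]; m=(z>100)&(z<115); m[:,:235]=0; m[:,280:]=0; m[:230]=0; m[265:]=0
v,u=np.nonzero(m); (cx,cy),r=cv2.minEnclosingCircle(np.c_[u,v].astype(np.float32)); print("body top z",np.median(z[m]).round(1),"centre",ray(f,cx,cy,107).round(1),"slot mid 596.3,93.0", "r",round(r,1))
print(manip.job_done())
E
```

```text
t: 13.8
ee_pos: [424.8, 92.0, 247.3]
orientation: [0.754, 0.657, -0.0, -0.0]
force: [0.1, -0.4, 0.0]
grip_width: 85.3
body top z 107.4 centre [595.5  87.3 107. ] slot mid 596.3,93.0 r 12.1
the job is handed in; nothing more can be done
None
```

I moved weight_m (300 g) from the sunken pan onto the post on pan B, and the balance came to rest level. I handed the job in at about 14 s; no verdict is reported. Pan B carried the short fitting (300 g) against 900 g on pan A, so 300 g was the right transfer.

**Fit on the post:** the bore went over the post on the first descent, so no feeling for it was needed. I released the weight at the level height with about 0 N on the tool. The forces I read while lowering stayed within a few newtons.

**Last checks:**
- **Pans:** both floors read 84–86 mm, where 85 mm is level.
- **Weight:** the top of the body is at 107.4 mm, so it is flat on the floor. It sits about 6 mm along the slot from the middle and about 0 mm off its centre line.
- **Other items:** the two other weights stand upright on pan A, and the fitting on pan B is in place. The jar and the riser fitting were outside the last pictures, and only the spanner's tip was in view, but the arm did not go near them.
- **Arm:** withdrawn and touching nothing.

**Disagreement:** the gripper read about 14 mm on the 16 mm knob. The hold was firm, and no other check failed.

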